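# Turn a circuit board over against a turning block

## Task

Turn the circuit board over so that its soldered side can be inspected, without gripping or lifting it: with the fingertips, push it gently along the bench against the sloping block until it tips up and leans there, pause so that it leans there for a moment, then push its raised edge back over from behind until the board falls onto its component side. It shall end lying flat on the bench in front of the block, soldered side up; leave the things around it alone.

Things in the scene. Friction and masses are not known exactly. Their poses are not given: they have to be found in the camera images.
- board: A green circuit board in a smooth grey plastic carrier, 100 x 110 x 14 mm, about 150 g, loose. Origin at its centre; x along the 100 mm side, y along the 110 mm side, z out of the component side (chips sunk behind a raised rim); the soldered side is flat. Its -x edge is a black rubber grip strip. It starts component side up, its +x edge towards the block, up to 0.3 rad askew.
- near_edge (a point): Middle of the board's rubber edge, which is away from the block at the start (board frame x = -50 mm, half-way through the thickness). It may cling to the fingertips that push it, ride up on them and slide back after them when they draw away, so that the board leans at only about 40 degrees; a second push to the foot then leaves it fully leaning.
- far_edge (a point): Middle of the board's edge that is towards the block at the start (board frame x = +50 mm, half-way through the thickness).
- block: A bare aluminium turning block fixed to the bench, 130 mm wide (along y). Origin on the bench at the middle of the foot of its slope; x level, away from the board and into the block; z up. Its polished, slippery face climbs from the foot at 63 degrees to a crest 58 mm high. Behind the crest is only a flange with ribs (up to 36 mm high), which ends at x = 65 mm.
- cap: Blue ribbed screw cap, 46 mm across and 20 mm high, beside the block at its left; to be left alone. Origin at the centre of its underside.
- vial: Clear sample vial with a white cap, 12 mm across and 32 mm high, upright at the left of the board; to be left alone. Origin at the centre of its underside.
- marker: Black marker pen, 130 mm long and 14 mm thick, lying behind the block, along its y; to be left alone. Origin at the centre of its underside.
- timer: White bench timer, 62 x 66 x 21 mm, lying at the left of the work; to be left alone. Origin at the centre of its underside.
- crest (a point): Middle of the block's rounded crest, 58 mm above the bench. A board pushed fully home leans on the slope and stands out over the crest: its upper edge is then about 89 mm above the bench and about 45 mm (along the block's x) beyond the foot.

How it is judged:
By the outcome, as a careful person would: the job done as asked, in the order asked, and still so for the second after the job is handed in, with the robot touching nothing.
It also fails if it takes over 64 s, if anything falls off the work surface, if the arm or the gripper's body presses on something with over 40 N, if the wrist force passes 120 N, or if a joint passes its speed limit or range.

## Robot

A 6-joint arm with a two-finger parallel gripper is mounted at the origin on a cart in front of the work surface, level with it; the furniture and walls round the work are solid. World frame = base frame: x ahead of the robot, y to its left, z up, the work surface at z = 0. Lengths are in m, angles in rad, forces in N, time in s.
With the tool pointing down it reaches from about 0.3 to 1 m from the base axis. Payload 5.1 kg.
Tool frame: the origin (TCP) lies midway between the tips of the shut fingers; the grasp point (between the pads) lies 19 mm behind it; z points along the fingers, y is the line along which they close (so a half turn about z gives the same grasp; the last joint's range is limited). The gripper opens to 95 mm and grips with 3 to 60 N. Pads are 20 mm wide; open, the fingers measure 119 mm over their backs; the gripper's body (75 mm by 180 mm) begins 59 mm behind the grasp point.
Start: joints at [-1.236, 0.124, 1.65, -0, 1.367, -0.083], TCP at [0.264, -0.594, 0.215] pointing down, gripper open.
Joint ranges: [-2.61, 2.61], [-1.02, 2.33], [0.03, 2.71], [-1.35, 4.49], [0.32, 2.68], [-2.91, 2.91]. Speed limits (rad/s): [2.57, 2.57, 3.14, 3.14, 3.14, 3.14].

## Interface

Orientations are given as a unit quaternion [w, x, y, z].
In Python, from plant import r, sensors, cams gives the robot as it stands. The module is installed in compiled form; this text tells all that it offers. Calls block until the motion is done:
- r.goto(position, orientation): joint-space move of the TCP to a pose.
- r.move_linear(position, rotation=None, feed=0.15, f_stop=None): straight line of the TCP; rotation=None keeps the orientation; feed is the mean speed in m/s. With f_stop (N) it stops when the force on the tool has changed by that much, and returns True; else False.
- r.set_joints(angles): joint-space move.
- r.open_gripper() and r.close_gripper(): open the fingers fully, or close them until they stop; the grip force is fixed at half the most.
- r.dwell(seconds).
- r.ik(position, orientation): joint angles nearest the present ones, or None.
- sensors.get_state(): the state.
- cams.get_image(name): name is "side" or "top" or "wrist"; returns a dict with "frame" (384x512x3 uint8, red, green, blue), "vfov" (degrees; the focal length in pixels is half the picture's height over the tangent of half this angle, whatever the lens; pixels are square), "cx", "cy" (the principal point, pixels), "rvec" (rotation vector, rad) and "tvec" (3), from world to camera coordinates, as OpenCV has them; the wrist camera has in their place "T_tool_cam" (4x4, takes a point from camera to tool coordinates, whose origin is the TCP and whose axes are the flange's). Camera axes: x right, y down, z forward; pixel columns grow to the right and rows downward; lengths in m; the calibration is good to about 2 mm. A picture is of the moment at which its call begins: read the wrist's pose just before it. There is no depth.
A pose or a line that the arm cannot do raises r.PlanningError and nothing moves.
- r.sign_off(): hands the job in; it is judged then, once.
The state is a dict: "t": time; "joint_pos": joint angles; "joint_velocities": joint speeds; "joint_efforts": joint torques, N m; "tool_pos": TCP position; "tcp_rot": TCP orientation; "contact_force": force on the tool from outside, world axes, zero at the start; "wrist_torque": the same for the moment, N m; "grip_width": finger opening in m; "finger_force": force on a finger pad.
Only numpy, scipy, OpenCV 4.12 (cv2) and the standard library are available. Lean on these libraries where they do the work, as an engineer would, in place of code of your own. Each camera call takes 0.05 s, during which the arm holds its last target. There are 200 camera calls.

## Working session

There is one attempt and no reset: what is moved stays moved. The work goes in short steps, each a Python script; the robot and the scene stay as the last script left them, time stands still between calls to the robot, and variables do not carry over. Pictures are saved under pics/ and viewed, at most 10 in all, crops included, and the job is handed in when it is done.

```bash
mkdir -p pics; cat > h.py <<'E'
import numpy as np, cv2
from plant import r, sensors, cams
def grab(n, fn=None):
    d=cams.get_image(n)
    if fn: cv2.imwrite('pics/'+fn, d['frame'][:,:,::-1])
    return d
def ray(d,u,v):
    f=d['frame'].shape[0]/2/np.tan(np.radians(d['vfov'])/2)
    R,_=cv2.Rodrigues(np.array(d['rvec'],float)); t=np.array(d['tvec'],float).ravel()
    return -R.T@t, R.T@np.array([(u-d['cx'])/f,(v-d['cy'])/f,1.])
def onplane(d,u,v,z=0.):
    c,k=ray(d,u,v); return c+k*(z-c[2])/k[2]
E
python3 - <<'E'
from h import *
import pickle
t=grab('top','t0.png');s=grab('side','s0.png')
pickle.dump((t,s),open('d0.pkl','wb'))
for d in(t,s):print({k:v for k,v in d.items() if k!='frame'}, ray(d,256,192))
a=np.hstack([cv2.imread('pics/t0.png'),cv2.imread('pics/s0.png')])
print(sensors.get_state())
E
```

```text
{'vfov': 42.23115374753911, 'cx': 258.6982034378822, 'cy': 191.15478912869844, 'rvec': array([ 2.12941909, -2.09754458,  0.19723042]), 'tvec': array([-0.09558099,  0.59336752,  1.14153401])} (array([ 0.36076507, -0.10073593,  1.23451264]), array([ 0.19329401,  0.01716836, -0.98100714]))
{'vfov': 43.75962596682338, 'cx': 258.08031006559133, 'cy': 192.80659872364464, 'rvec': array([ 2.30329596,  1.09301885, -0.33869934]), 'tvec': array([-0.31116088, -0.346891  ,  1.49245476])} (array([ 1.08261966, -0.50351033,  1.00944919]), array([-0.45031345,  0.37746206, -0.80917364]))
{'t': 0.1, 'joint_pos': array([-1.23560436e+00,  1.24422831e-01,  1.65151436e+00, -2.93449905e-06,
        1.36745526e+00, -8.25744839e-02]), 'joint_velocities': array([ 0.00017119, -0.00167875, -0.00210883, -0.00043889, -0.00014708,
       -0.0006083 ]), 'joint_efforts': array([ 3.38957152e-04, -4.18881118e+01, -3.61095428e+01,  7.76950037e-02,
        4.61761176e-02, -5.74902037e-05]), 'tool_pos': array([ 0.26352135, -0.59357414,  0.21353463]), 'tcp_rot': array([-8.92549973e-04,  9.78262650e-01,  2.07367735e-01, -1.14788534e-04]), 'contact_force': array([0.22896755, 0.26539324, 0.00345285]), 'wrist_torque': array([-0.00106936,  0.05303418, -0.02370454]), 'finger_force': 0.0, 'grip_width': 0.09500644647739107}
```

View pics/t0.png

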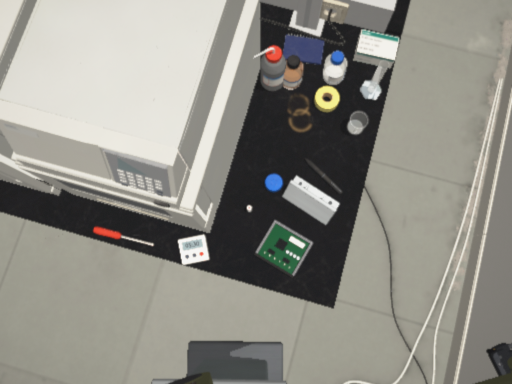

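View pics/s0.png

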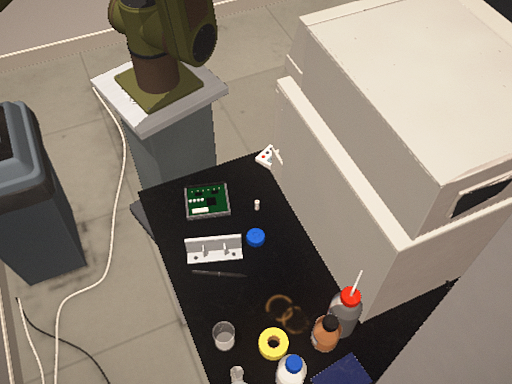

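The top view shows the board at (285,248), block (311,199), cap (273,183), vial (250,208), marker (323,175) and timer (193,249). The side view agrees, with a tall machine at the left. Next I'll compute positions and take a close wrist look.

```bash
cat >> h.py <<'E'
from scipy.spatial.transform import Rotation as Rn
def wgrab(fn=None):
    st=sensors.get_state(); d=grab('wrist',fn); q=st['tcp_rot']
    T=np.eye(4);T[:3,:3]=Rn.from_quat([q[1],q[2],q[3],q[0]]).as_matrix();T[:3,3]=st['tool_pos']
    M=np.linalg.inv(T@d['T_tool_cam']); d['rvec']=cv2.Rodrigues(M[:3,:3])[0]; d['tvec']=M[:3,3]; return d
def quat(R): x=Rn.from_matrix(R).as_quat(); return np.array([x[3],x[0],x[1],x[2]])
def pose(ydir, zdir):
    z=np.array(zdir,float);z/=np.linalg.norm(z); y=np.array(ydir,float); y-=z*(y@z); y/=np.linalg.norm(y)
    return quat(np.c_[np.cross(y,z),y,z])
E
python3 - <<'E'
from h import *
import pickle
t,s=pickle.load(open('d0.pkl','rb'))
for n,u,v,z in [('board',285,248,.014),('bl a',291,180,.058),('bl b',338,205,.058),('bl c',284,198,0.),('bl d',329,222,0.),('cap',273,183,.02),('vial',250,208,.03),('timer',193,249,.02),('mk',307,160,.01),('mk2',341,191,.01)]:
    print(n,onplane(t,u,v,z).round(3))
print(cams.get_image('wrist')['T_tool_cam'])
c=onplane(t,297,225,0.)
for yd in ([0,1,0],[0,-1,0]):
    print(r.ik([c[0]-.05,c[1],.30],pose(yd,[0,0,-1])))
E
```

```text
board [ 0.463 -0.153  0.014]
bl a [ 0.623 -0.164  0.058]
bl b [ 0.564 -0.277  0.058]
bl c [ 0.59 -0.15  0.  ]
bl d [ 0.53  -0.263  0.   ]
cap [ 0.624 -0.122  0.02 ]
vial [ 0.558 -0.066  0.03 ]
timer [0.456 0.072 0.02 ]
mk [ 0.687 -0.207  0.01 ]
mk2 [ 0.608 -0.292  0.01 ]
[[-4.47846846e-04 -9.59918422e-01 -2.80279188e-01  8.03895077e-02]
 [ 9.99999898e-01 -4.45876256e-04 -7.07935875e-05 -1.65301275e-04]
 [-5.70137659e-05 -2.80279191e-01  9.59918524e-01 -1.70104899e-01]
 [ 0.00000000e+00  0.00000000e+00  0.00000000e+00  1.00000000e+00]]
[-4.76227771e-01 -2.40185860e-01  1.85681757e+00 -4.44089210e-16
  1.52496094e+00 -2.04702410e+00]
[-4.76227771e-01 -2.40185860e-01  1.85681757e+00 -4.44089210e-16
  1.52496094e+00  1.09456856e+00]
```

```bash
python3 - <<'E'
from h import *
import pickle
a=np.radians(-28); X=np.array([np.cos(a),np.sin(a),0]);Y=np.array([-X[1],X[0],0])
p=np.array([.52,-.19,.27])
r.goto(p,pose(-Y,[0,0,-1])); r.close_gripper()
d=wgrab('w0.png'); pickle.dump(d,open('w0.pkl','wb')); print(d['vfov'],sensors.get_state()['t'],sensors.get_state()['grip_width'])
E
```

```text
66.53363790330337 3.475 0.0006338683078056875
```

View pics/w0.png

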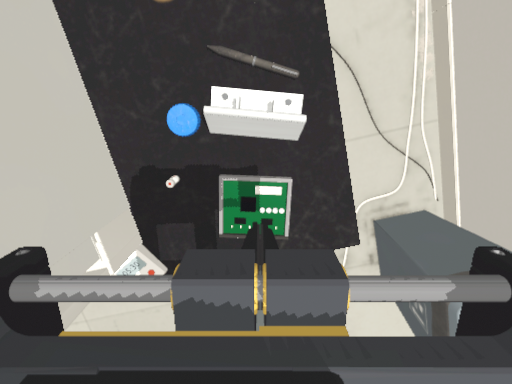

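The wrist view shows the board with its far corners at about (220,176) and (292,178), and its near edge around row 237. The block's foot runs about (207,124)-(303,139) and its crest about (206,108)-(306,121). The cap is at (183,120), the vial at (173,181) and the pen behind the block.

```bash
python3 - <<'E'
from h import *
import pickle
d=pickle.load(open('w0.pkl','rb')); t,s=pickle.load(open('d0.pkl','rb'))
P=lambda u,v,z:onplane(d,u,v,z)[:2]
im=d['frame']; hsv=cv2.cvtColor(im,cv2.COLOR_RGB2HSV)
c=[P(220,176,.014),P(292,178,.014),P(289,238,.014),P(219,235,.014)]
print('board',np.round(c,3),np.mean(c,0),np.degrees(np.arctan2(*(c[0]-c[1])[::-1]))-90,np.linalg.norm(c[0]-c[1]),np.linalg.norm(c[0]-c[3]))
m=cv2.inRange(hsv[150:], (45,80,30),(85,255,255)); cs=max(cv2.findContours(m,0,2)[0],key=cv2.contourArea)
pts=np.array([P(q[0][0],q[0][1]+150,.012) for q in cs],np.float32)
print('green',cv2.minAreaRect(pts))
for n,(u,v,z) in dict(footL=(207,124,0),footR=(303,139,0),crL=(205,108,.058),crR=(306,121,.058),cap=(183,120,.02),vial=(178,179,0),pen1=(208,47,.007),pen2=(298,74,.007)).items(): print(n,P(u,v,z).round(3))
# block bright mask
g=cv2.inRange(hsv,(0,0,120),(180,60,255)); g[:80]=0;g[150:]=0;g[:,:200]=0;g[:,312:]=0
cs=max(cv2.findContours(g,0,2)[0],key=cv2.contourArea)
h=cv2.approxPolyDP(cv2.convexHull(cs),2,True)[:,0]; print(h.tolist())
for nm,dd in(('top',t),('side',s)):
    hv=cv2.cvtColor(dd['frame'],cv2.COLOR_RGB2HSV); m=cv2.inRange(hv,(45,80,30),(85,255,255)); 
    if nm=='top': m[:210]=0
    cs=max(cv2.findContours(m,0,2)[0],key=cv2.contourArea)
    print(nm,cv2.minAreaRect(np.array([onplane(dd,*q[0],.012)[:2] for q in cs],np.float32)))
E
```

```text
board [[ 0.533 -0.129]
 [ 0.48  -0.222]
 [ 0.395 -0.175]
 [ 0.452 -0.079]] [ 0.46500055 -0.15117806] -29.649718629500057 0.10744806309471495 0.09569091632079081
green ((0.4638361632823944, -0.1490963101387024), (0.09647361189126968, 0.08665680885314941), 59.95573425292969)
footL [ 0.608 -0.148]
footR [ 0.522 -0.263]
crL [ 0.624 -0.166]
crR [ 0.55  -0.271]
cap [ 0.627 -0.125]
vial [ 0.558 -0.066]
pen1 [ 0.694 -0.202]
pen2 [ 0.606 -0.294]
[[211, 86], [303, 94], [306, 121], [297, 140], [210, 132], [203, 108]]
top ((0.46157386898994446, -0.14800995588302612), (0.0948430746793747, 0.08687685430049896), 60.015655517578125)
side ((0.46515828371047974, -0.1503463238477707), (0.09590994566679001, 0.0849190428853035), 59.790748596191406)
```

```bash
python3 - <<'E'
from h import *
import pickle
d=pickle.load(open('w0.pkl','rb')); t,s=pickle.load(open('d0.pkl','rb'))
f=lambda d,x0,y0,w,h:cv2.resize(d['frame'][y0:y0+h,x0:x0+w,::-1],(0,0),fx=5,fy=5,interpolation=2)
A=f(d,190,75,130,72);B=f(t,275,170,65,55);C=f(s,180,228,65,40);o=np.zeros((650,650,3),np.uint8)
o[:360]=A;o[365:640,:325]=B;o[365:565,325:]=C
cv2.imwrite('pics/crop.png',o)
for n,(u,v,z) in dict(fL=(210,132,0),fR=(297,140,0),cL=(203,108,.058),cR=(306,121,.058)).items(): print(n,onplane(d,u,v,z).round(3))
E
```

```text
fL [ 0.596 -0.146  0.   ]
fR [ 0.525 -0.254  0.   ]
cL [ 0.625 -0.164  0.058]
cR [ 0.55  -0.271  0.058]
```

View pics/crop.png

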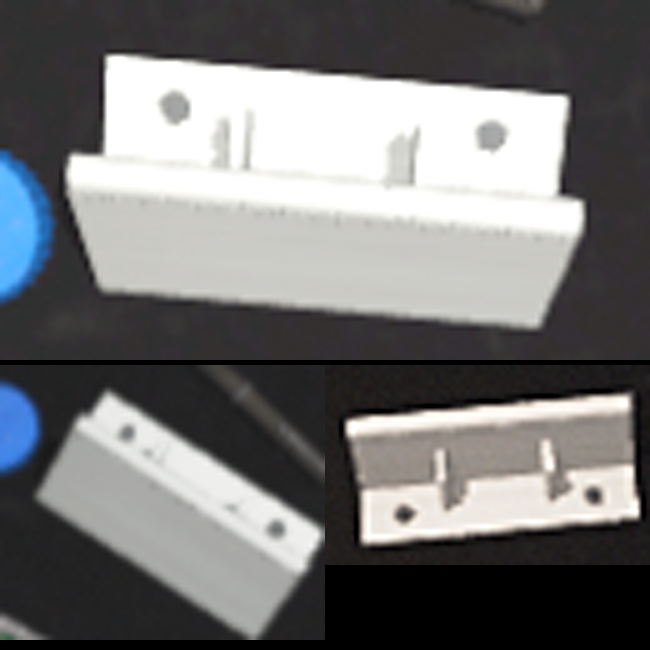

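Block: foot middle about (0.5605,-0.200), x axis at about -33.5°. Board: centre (0.4645,-0.149), about 3.5° askew. I'll push now with shut fingers, tilted slightly back.

```bash
cat >> h.py <<'E'
a=np.radians(-33.5); X=np.array([np.cos(a),np.sin(a),0]);Y=np.array([-X[1],X[0],0]); O=np.array([.5605,-.200,0]); Z=np.array([0,0,1.])
W=lambda x,y,z:O+x*X+y*Y+z*Z
def L():
    s=sensors.get_state(); q=s['tool_pos']-O
    return np.round([s['t'],q@X,q@Y,q[2],*s['contact_force']],4)
tl=np.radians(6); QP=pose(-Y,[*(np.sin(tl)*X[:2]),-np.cos(tl)])
QD=pose(-Y,[0,0,-1])
E
python3 - <<'E'
from h import *
y=-.012
r.goto(W(-.20,y,.09),QP); print(L())
print(r.move_linear(W(-.20,y,.003),feed=.08,f_stop=8),L())
print(r.move_linear(W(-.095,y,.003),feed=.05,f_stop=12),L())
d=grab('side','s1.png'); t=grab('top')
hv=cv2.cvtColor(t['frame'],cv2.COLOR_RGB2HSV); m=cv2.inRange(hv,(45,80,30),(85,255,255)); m[:180]=0
cs=max(cv2.findContours(m,0,2)[0],key=cv2.contourArea)
q=cv2.minAreaRect(np.array([[(p:=onplane(t,*k[0],.012)-O)@X,p@Y] for k in cs],np.float32));print(q)
w=wgrab('w1.png')
cv2.imwrite('pics/c1.png',np.vstack([cv2.resize(cv2.imread('pics/s1.png')[150:300,130:300],(680,600))[:300*2:2,::1],cv2.resize(cv2.imread('pics/w1.png')[:260],(680,300))]))
E
```

```text
[ 4.4333 -0.1984 -0.0117  0.0917  0.6116  0.769   1.4491]
False [ 5.675e+00 -1.994e-01 -1.190e-02  3.600e-03 -2.341e-01 -7.290e-02
  3.163e-01]
False [ 7.9250e+00 -9.5100e-02 -1.2000e-02  3.0000e-03 -5.9310e-01  1.0010e-01
 -1.0609e+00]
((-0.021668942645192146, -0.013761341571807861), (0.060031939297914505, 0.09661625325679779), 0.6328023672103882)
```

View pics/c1.png

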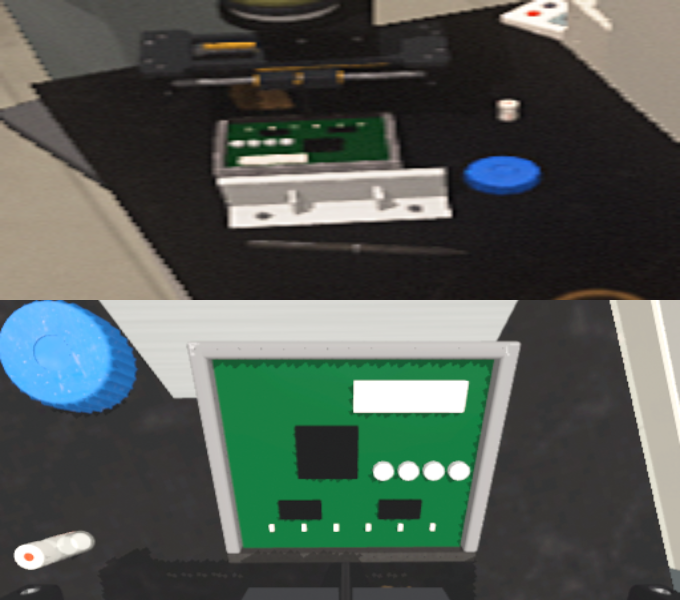

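The board is square to the block (0.6°) and its far edge is already climbing the slope. I'll continue to home.

```bash
python3 - <<'E'
from h import *
y=-.012
for x in (-.06,-.035,-.018):
    b=r.move_linear(W(x,y,.003),feed=.03,f_stop=12); print(b,L())
    if b: break
w=wgrab('w2.png');s=grab('side','s2.png')
cv2.imwrite('pics/c2.png',np.vstack([cv2.resize(cv2.imread('pics/s2.png')[180:280,150:290],(680,300)),cv2.resize(cv2.imread('pics/w2.png')[:260],(680,300))]))
E
```

```text
False [ 9.3917e+00 -6.0100e-02 -1.2000e-02  3.0000e-03 -4.7920e-01  2.4730e-01
 -1.4440e-01]
False [ 1.0375e+01 -3.4800e-02 -1.2000e-02  3.2000e-03  1.1180e-01  2.8400e-01
 -1.4110e-01]
True [ 1.08583e+01 -2.42000e-02 -1.21000e-02  1.60000e-03 -6.19800e-01
 -3.04900e-01 -8.62600e-01]
```

View pics/c2.png

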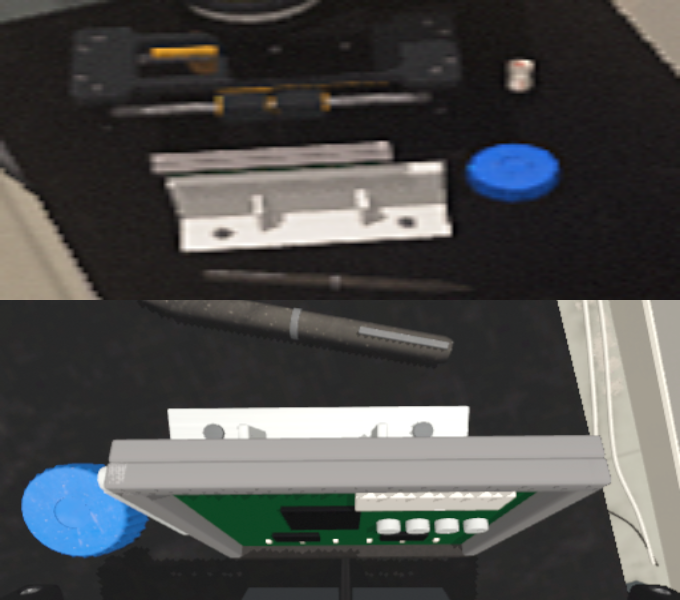

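The board has tipped up onto the slope, with its far edge face showing above the crest. I'll draw back, let it rest, and measure the lean.

```bash
python3 - <<'E'
from h import *
r.move_linear(W(-.06,-.012,.003),feed=.04);print(L())
r.move_linear(W(-.13,-.012,.06),feed=.15); r.dwell(.7)
print(L())
w=wgrab('w3.png');s=grab('side','s3.png')
cv2.imwrite('pics/c3.png',np.vstack([cv2.resize(cv2.imread('pics/s3.png')[180:280,150:290],(680,300)),cv2.resize(cv2.imread('pics/w3.png')[:260],(680,300))]))
import pickle; pickle.dump((w,s),open('d3.pkl','wb'))
E
```

```text
[ 1.19833e+01 -5.97000e-02 -1.20000e-02  3.20000e-03 -5.66600e-01
  1.02500e-01 -1.32000e-02]
[ 1.34333e+01 -1.29900e-01 -1.20000e-02  6.00000e-02 -1.83500e-01
 -7.76100e-01  1.55500e-01]
```

View pics/c3.png

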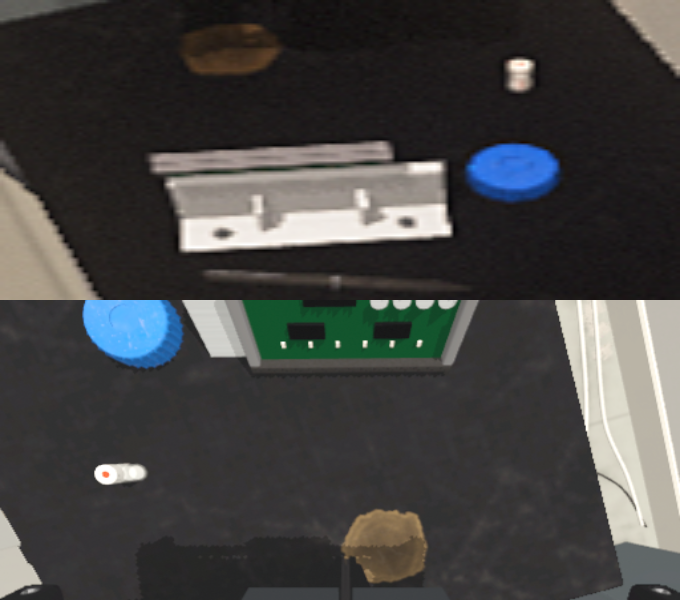

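It stayed put when the fingers drew back: the near strip is at wrist-crop (348,368) and the top edge at side-crop (270,157). Next is the lean angle.

```bash
python3 - <<'E'
from h import *
import pickle
w,s=pickle.load(open('d3.pkl','rb'))
def iny(d,u,v,y0):
    c,k=ray(d,u,v); t=(y0-(c-O)@Y)/(k@Y) ; p=c+k*t-O; return (p@X,p@Y,p[2])
for zz in(.006,.012):
    p=onplane(w,262,64,zz)-O; print('near comp corner',p@X,p@Y)
# top edge from side: ends & center at trial heights
for u,v in((205.6,232.3),(181,231+3),(230,230)):
  for z in(.075,.09,.095):
    p=onplane(s,u,v,z)-O; print(z,np.round([p@X,p@Y],4))
p=onplane(w,205/1,50,0);
E
```

```text
near comp corner -0.013017350150410435 -0.012689189666231953
near comp corner -0.014410965263540017 -0.012644494170616813
0.075 [ 0.0304 -0.0139]
0.09 [ 0.0396 -0.0132]
0.095 [ 0.0427 -0.0129]
0.075 [ 0.0295 -0.0695]
0.09 [ 0.0387 -0.0678]
0.095 [ 0.0418 -0.0673]
0.075 [0.0297 0.0416]
0.09 [0.0389 0.0415]
0.095 [0.0419 0.0415]
```

It is fully home: the near corner is at x=-13 mm, and the top edge is about 41 mm beyond the foot at about 91 mm height. Next I'll go round behind and push it over.

```bash
python3 - <<'E'
from h import *
y=-.0132
r.dwell(.5)
r.move_linear(W(-.13,y,.22),QD,feed=.25)
r.move_linear(W(.09,y,.20),QD,feed=.25)
print(r.move_linear(W(.09,y,.070),feed=.12,f_stop=8),L())
for x in (.03,.0,-.02,-.04):
    b=r.move_linear(W(x,y,.070),feed=.04,f_stop=10); print(b,L())
    if b: break
w=wgrab('w4.png');s=grab('side','s4.png')
cv2.imwrite('pics/c4.png',np.vstack([cv2.resize(cv2.imread('pics/s4.png')[180:280,150:290],(680,300)),cv2.resize(cv2.imread('pics/w4.png')[:260],(680,300))]))
E
```

```text
False [ 1.70917e+01  9.09000e-02 -1.31000e-02  7.13000e-02  5.22600e-01
  1.42800e-01  1.48800e-01]
False [ 1.87417e+01  3.02000e-02 -1.32000e-02  7.00000e-02 -1.40700e-01
 -1.51260e+00 -1.01400e-01]
False [ 1.96417e+01  2.00000e-04 -1.32000e-02  7.01000e-02 -6.11200e-01
 -4.07800e-01 -2.88300e-01]
False [ 2.02917e+01 -2.00000e-02 -1.32000e-02  7.01000e-02  1.72500e-01
  2.61200e-01  4.30300e-01]
False [ 2.09417e+01 -4.00000e-02 -1.32000e-02  7.01000e-02  2.04900e-01
 -8.12200e-01  2.48400e-01]
```

View pics/c4.png

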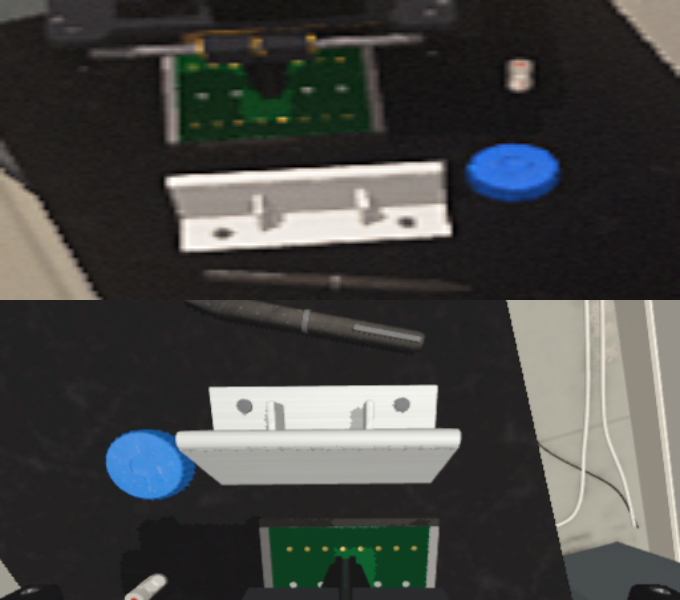

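The board lies flat, soldered side up, in front of the block, and the neighbours haven't moved. I'll retreat, confirm with a last look and hand in.

```bash
python3 - <<'E'
from h import *
r.move_linear(W(-.04,-.0132,.22),feed=.2); r.dwell(1); print(L())
s=grab('side','s5.png');cv2.imwrite('pics/c5.png',cv2.resize(s['frame'][140:290,120:290,::-1],(680,600)))
E
```

```text
[ 2.29417e+01 -4.00000e-02 -1.32000e-02  2.20100e-01 -1.01900e-01
  8.72000e-02 -1.99200e-01]
```

View pics/c5.png

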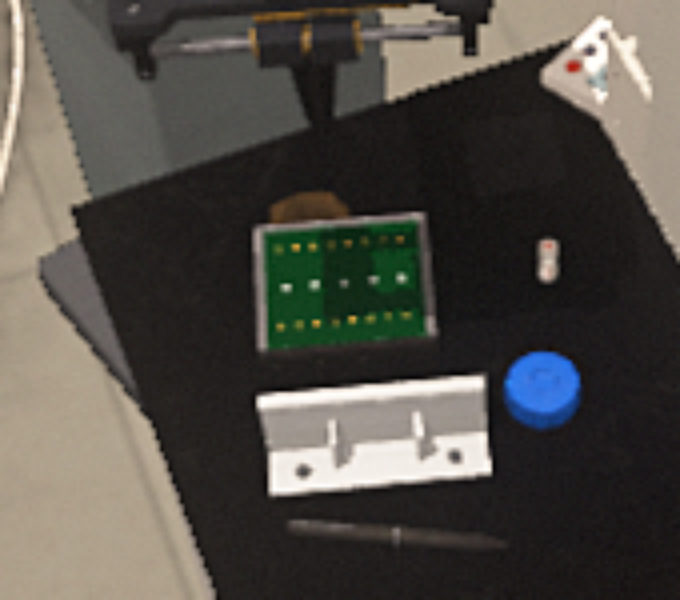

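The board lies flat, soldered side up, at crop (345,285), and the gripper is clear of everything.

```bash
python3 -c "
from plant import r
print(r.sign_off())"
```

```text
the job is handed in; nothing more can be done
None
```

The board was pushed up against the block, left leaning there for a few seconds, then tipped back over; it now lies flat in front of the block, soldered side up, with nothing else disturbed, and the job was handed in at about 23 s.

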